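Snap the bench tools into the clip rack

ROBOT

A 6-joint arm with a two-finger parallel gripper is mounted at the origin on a cart in front of the work surface, level with it; the furniture and walls round the work are solid. World frame = base frame: x ahead of the robot, y to its left, z up, the work surface at z = 0. Lengths are in mm, angles in rad, forces in N, time in s.
With the tool pointing down it reaches from about 375 to 975 mm from the base axis. Payload 3.8 kg.
Tool frame: the origin (TCP) lies midway between the tips of the shut fingers; the grasp point (between the pads) lies 19 mm behind it (grip_depth is the distance from the TCP to the grasp point, in mm); z points along the fingers, y is the line along which they close (so a half turn about z gives the same grasp; the last joint's range is limited). The gripper opens to 88 mm and grips with 3 to 60 N. Pads are 18 mm wide; open, the fingers measure 123 mm over their backs; the gripper's body (75 mm by 187 mm) begins 45 mm behind the grasp point.
Start: joints at [-1.35, 0.264, 1.604, -0, 1.274, -0.037], TCP at [172.089, -652.69, 238.706] pointing down, gripper open.
Joint ranges: [-2.63, 2.63], [-0.94, 2.18], [0.31, 2.57], [-1.31, 4.45], [0, 2.66], [-2.55, 2.55]. Speed limits (rad/s): [2.57, 2.57, 3.14, 3.14, 3.14, 3.14].

INTERFACE

Orientations are given as a unit quaternion [w, x, y, z].
In Python, from workcell import * gives the robot as it stands. Calls block until the motion is done:
- reach(position, orientation): joint-space move of the TCP to a pose.
- servo_line(position, max_speed=150, attitude=None, guard=None): straight line of the TCP; attitude=None keeps the orientation; max_speed is the mean speed in mm/s. With guard (N) it stops when the force on the tool has changed by that much, and returns True; else False.
- move_joints(angles): joint-space move.
- ungrasp() and close_gripper(grasp_force=None): open the fingers fully, or close them until they stop; grasp_force is the grip in N (None keeps the last).
- hold(seconds).
- inverse_kinematics(position, orientation): joint angles nearest the present ones, or None.
- get_image(name): name is "side" or "top"; returns a dict with "image" (384x512x3 uint8, red, green, blue), "depth" (384x512 float32, mm along the optical axis (not along the pixel's ray), 0 where there is no reading), "mtx" (3x3 intrinsics, pixels), "rvec" (rotation vector, rad) and "tvec" (3), from world to camera coordinates, as OpenCV has them. Camera axes: x right, y down, z forward; pixel columns grow to the right and rows downward; lengths in mm; the calibration is good to about 2 mm. A picture is of the moment at which its call begins.
A pose or a line that the arm cannot do raises MotionError and nothing moves.
- sign_off(): hands the job in; it is judged then, once.
Trained networks look in a picture, given as the dict that the camera call returned (one of the last four; its "shot" number tells which), for a name from the list of things; names that differ only in an ending like _2 or _b are one class to them, and where a whole thing is asked for, a point or a joint stands for the part that bears it (a point fixed in the world has none). Each returns a list of dicts, best first, with "conf" (0 to 1); they miss things now and then, are a little off and sometimes report something else, mostly with a low value. They report only what shows in the picture. A call takes as long as a camera call.
- silhouettes(picture, query): "region" (384x512 bool, what is visible of it) and "rect" ([centre column, centre row, width, height] in pixels, round what is visible of it).
- pinpoint(picture, query): "xy" ([column, row] in pixels: a listed point, or the origin of a listed thing).
Readings, each from a call of its own:
- current_t(): time.
- current_joints(): joint angles.
- current_qvel(): joint speeds.
- current_tau(): joint torques, N m.
- current_tcp_pos(): TCP position.
- current_tcp_rot(): TCP orientation.
- current_ft_force(): force on the tool from outside, world axes, zero at the start.
- current_wrist_torque(): the same for the moment, N m.
- current_finger_gap(): finger opening in mm.
- current_grasp_force(): force on a finger pad.
Only numpy, scipy, OpenCV 4.12 (cv2) and the standard library are available. Lean on these libraries where they do the work, as an engineer would, in place of code of your own. Each camera call takes 0.05 s, during which the arm holds its last target. There are 200 camera calls.

TASK

Put the two loose tools away on the sloping clip rack: press the desolder pump into the narrow empty pair of spring clips and the large screwdriver, by its handle, into the wide empty pair. Each must lie along the slope, about centred between its two clips, with both clips snapped over it and fully home on the saddles; either end may point up. Let go of both.

Things in the scene. Friction and masses are not known exactly. Their poses are not given: they have to be found in the camera images.
- clip_rack: Bench rack 280 mm wide (y), 160 mm deep, fixed, nothing on it over 190 mm high: base plate, legs, two aluminium rails along y in a plane rising 30 degrees along its +x (away from the robot). Three clip holders side by side, 80 mm apart in y, in varying order; each has two spring clips at x = -37 and +37 mm of the holder, 12 mm long. Origin on the desk, under the middle holder's axis.
- narrow_clips_seat: Empty holder with the narrower clips, for a 19 mm rod. Origin: the seated pump's axis midway between the clips, 115 mm above the desk. x: up the slope along the rod; z: out of the slope; y: across. Lips 12 mm apart at z 8; flares end at z 17, y +-17 mm. The rod meets the jaws at z about 17, snaps past near z 8 with 5 to 15 N, rests at z = 0. Between clips free to z = -28 mm.
- wide_clips_seat: Empty holder with the wider clips, for the 28 mm screwdriver handle. Origin: the seated handle's axis midway between the clips, 115 mm above the desk; axes as for the narrow one. Lips 21 mm apart at z 9; flares end at z 19, y +-22 mm. The handle meets the jaws at z about 20, snaps past near z 9 with 4 to 15 N, rests at z = 0. Between the clips free to z = -28 mm.
- used_clips_seat: Third holder of the same build, already filled: a smaller screwdriver with a 25 mm handle is fixed in it, blade up the slope. It takes no other tool. Origin: middle of that handle, 115 mm above the desk; axes as for the others.
- pump_center (a point): Middle of the loose desolder pump: a round barrel 19 mm thick, 176 mm long with a thin end, about 0.07 kg, lying on the desk left or right of the rack. The point is on the axis, 10 mm above the desk as it lies. Its y axis runs along the barrel, whose full thickness reaches from y = -88 to +68 mm. It can roll.
- handle_center (a point): Middle of the handle of the large loose screwdriver, lying on the desk at the other side of the rack. Handle 28 mm thick, 95 mm long; blade 6 mm thick; 196 mm overall, about 0.06 kg. The point is on the axis, 14 mm above the desk as it lies. Its y axis runs along the tool: handle from y = -47 to +48 mm, blade tip at y = -147 mm. It can roll.

How it is judged (in metres and radians):
At the end, for the whole second after the job is handed in: Pump home in the narrow clips, screwdriver handle home in the wide clips: axis within 3 mm of seated height, 4 mm across, 0.07 rad; pump's middle within 25 mm and handle's middle within 15 mm of the middle between the clips; both released and at rest (z of pump_center in the frame of narrow_clips_seat between -0.003 and 0.003 m and y of pump_center in the frame of narrow_clips_seat between -0.004 and 0.004 m and x of pump_center in the frame of narrow_clips_seat between -0.025 and 0.025 m and angle between the y axis of pump_center and the x axis of narrow_clips_seat, either way round below 0.07 rad and z of handle_center in the frame of wide_clips_seat between -0.003 and 0.003 m and y of handle_center in the frame of wide_clips_seat between -0.004 and 0.004 m and x of handle_center in the frame of wide_clips_seat between -0.015 and 0.015 m and angle between the y axis of handle_center and the x axis of wide_clips_seat, either way round below 0.07 rad and contact force between the fingers and anything else below 0.1 N and linear speed of each of desolder_pump, screwdriver below 0.02 m/s); the robot touches nothing.
It also fails if it takes over 72 s, if anything falls off the work surface, if the arm or the gripper's body presses on something with over 40 N, if the wrist force passes 120 N, or if a joint passes its speed limit or range.

## Working session

There is one attempt and no reset: what is moved stays moved. The work goes in short steps, each a Python script; the robot and the scene stay as the last script left them, time stands still between calls to the robot, and variables do not carry over. Pictures are saved under pics/ and viewed, at most 10 in all, crops included, and the job is handed in when it is done.

```bash
mkdir -p pics; ls; cat > h.py <<'E'
from workcell import *
import numpy as np, cv2
from scipy.spatial.transform import Rotation as R
def cloud(p):
    K=p["mtx"];Rm=cv2.Rodrigues(np.array(p["rvec"],float))[0];t=np.array(p["tvec"],float).ravel()
    v,u=np.mgrid[:384,:512];d=p["depth"].astype(float)
    c=np.stack([(u-K[0][2])/K[0][0]*d,(v-K[1][2])/K[1][1]*d,d],-1)
    w=(c-t)@Rm; w[d==0]=np.nan
    return w
def ray(p,xy,z):
    K=np.array(p["mtx"]);Rm=cv2.Rodrigues(np.array(p["rvec"],float))[0];t=np.array(p["tvec"],float).ravel()
    o=-Rm.T@t;d=Rm.T@np.linalg.inv(K)@[xy[0],xy[1],1]
    return o+d*(z-o[2])/d[2]
E
cat > a.py <<'E'
from h import *
np.set_printoptions(precision=1,suppress=True)
for n in ("top","side"):
    p=get_image(n); cv2.imwrite(f"pics/{n}0.png",p["image"][...,::-1]); w=cloud(p)
    np.savez(f"{n}0.npz",w=w,img=p["image"])
    Rm=cv2.Rodrigues(np.array(p["rvec"],float))[0];print(n,"cam",-Rm.T@np.ravel(p["tvec"]))
    for q,z in (("clip_rack",0),("narrow_clips_seat",115),("wide_clips_seat",115),("used_clips_seat",115),("pump_center",10),("handle_center",14)):
        for r in pinpoint(p,q)[:2]:
            u,v=np.round(r["xy"]).astype(int); print(q,round(r["conf"],2),np.array(r["xy"]),"ray",ray(p,r["xy"],z),"depth",w[min(v,383),min(u,511)])
    for q,h in (("pump_center",10),("handle_center",14)):
        for r in silhouettes(p,q)[:2]:
            m=r["region"]; pts=w[m];pts=pts[~np.isnan(pts[:,0])]
            np.save(f"m_{n}_{q}.npy",m) if r is not None else 0
            mu=pts.mean(0);e=np.linalg.svd(pts[:,:2]-mu[:2],full_matrices=False)[2][0]
            s=(pts[:,:2]-mu[:2])@e
            print(" sil",q,round(r["conf"],2),m.sum(),"mean",mu,"dir",e.round(3),"ext",s.min(),s.max(),"zmax",pts[:,2].max(),np.percentile(pts[:,2],[5,50,95]))
print(current_t())
E
python3 a.py
```

```text
pics
top cam [ 390.   19. 1234.]
clip_rack 0.61 [260.  174.8] ray [584.3  19.2   0. ] depth [564.7  19.2 121.3]
narrow_clips_seat 0.71 [296.3 171.4] ray [573.9 -68.6 115. ] depth [579.4 -70.1  87.1]
wide_clips_seat 0.56 [229.7 175.2] ray [565.7  92.3 115. ] depth [572.4  94.1  75.8]
used_clips_seat 0.74 [262.8 173.3] ray [569.8  12.4 115. ] depth [568.9  11.9 125.2]
pump_center 0.93 [380.8 209.6] ray [ 488.3 -296.2   10. ] depth [ 486.7 -295.    16.8]
pump_center 0.25 [229.1 174.9] ray [583.  100.8  10. ] depth [571.6  96.3  81. ]
handle_center 0.8 [131.4 219.7] ray [466.2 354.7  14. ] depth [465.  353.9  20.6]
 sil pump_center 0.6 422 mean [ 490.8 -301.3   15. ] dir [-1.   0.2] ext -87.96975424684082 85.30830033475615 zmax 28.555258069842367 [ 8.1 15.2 20.5]
 sil handle_center 0.85 360 mean [466.6 353.2  22.5] dir [-1.   0.2] ext -140.79039086701016 45.801748988725926 zmax 32.2219714926309 [14.  23.7 28.9]
side cam [ 520.8 1015.7  502.7]
clip_rack 0.81 [239.1 213.3] ray [580.9   5.9   0. ] depth [572.9 144.4  69.8]
narrow_clips_seat 0.69 [239.6 165.8] ray [585.1 -68.3 115. ] depth [ 602.7 -391.2   -1.2]
wide_clips_seat 0.58 [236.1 184.2] ray [585.3  71.4 115. ] depth [589.6  11.9  91.1]
used_clips_seat 0.88 [239.5 176.6] ray [580.   17.2 115. ] depth [578.3  23.9 116.5]
pump_center 0.49 [269.  172.9] ray [ 495.6 -297.7   10. ] depth [ 495.6 -298.     9.5]
handle_center 0.74 [282.9 288. ] ray [471.8 358.8  14. ] depth [472.3 368.3  21.1]
 sil handle_center 0.74 742 mean [480.7 358.3  19.8] dir [-1.   0.3] ext -132.17646453002158 56.21051457691034 zmax 30.448660689732012 [ 6.2 20.6 28.6]
0.9
```

```bash
python3 - <<'E'
import cv2
a=cv2.imread("pics/top0.png");b=cv2.imread("pics/side0.png")
cv2.imwrite("pics/v1.png",cv2.resize(a[120:280,90:420],(800,388),interpolation=cv2.INTER_CUBIC))
cv2.imwrite("pics/v2.png",cv2.resize(b[120:330,140:400],(740,598),interpolation=cv2.INTER_CUBIC))
E
```

```text
(no output)
```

View pics/v1.png

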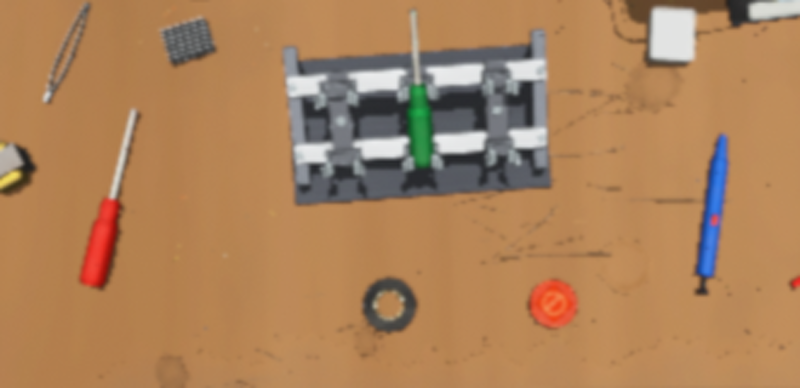

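View pics/v2.png

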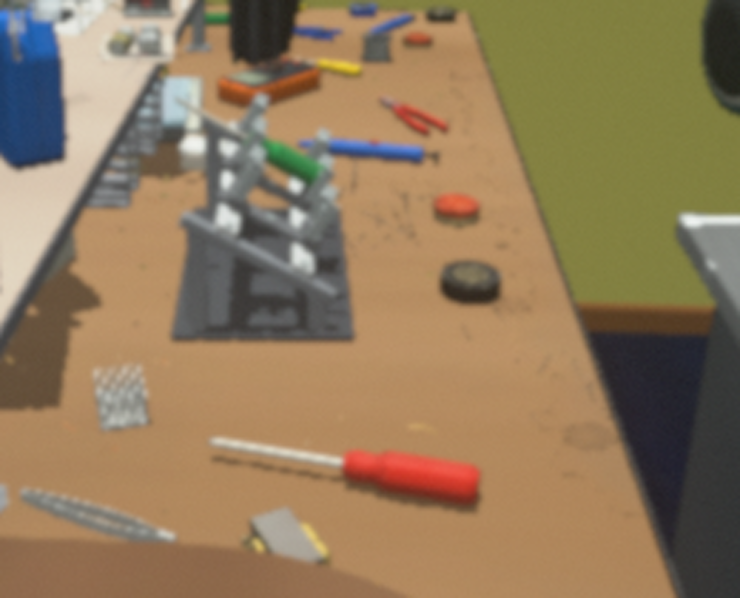

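Top crop: the red screwdriver lies at left (about 105,200; blade up, away from the robot), the blue pump at right (about 714,205). The rack is yawed slightly, with the green used holder in the middle, wide clips at left (340,125) and narrow clips at right (498,120). The side view agrees; a raised shelf stands behind the rack, with its front edge beyond x≈650. Next I'll refine with colour masks and the point cloud.

```bash
cat > b.py <<'E'
import numpy as np,cv2
np.set_printoptions(precision=2,suppress=True)
T=np.load("top0.npz");S=np.load("side0.npz")
def box(w,x0,x1,y0,y1,z0,z1): return (w[...,0]>x0)&(w[...,0]<x1)&(w[...,1]>y0)&(w[...,1]<y1)&(w[...,2]>z0)&(w[...,2]<z1)
def axis(p):
    mu=p.mean(0);e=np.linalg.svd(p-mu,full_matrices=False)[2][0];e*=np.sign(e[0]);s=(p-mu)@e;return mu,e,s.min(),s.max()
for n,D in (("top",T),("side",S)):
    w=D["w"];hsv=cv2.cvtColor(D["img"],cv2.COLOR_RGB2HSV);h,s,v=[hsv[...,i].astype(int) for i in range(3)]
    desk=w[box(w,400,560,150,280,-15,15)];print(n,"desk z",np.median(desk[:,2]),desk[:,2].std())
    for nm,m in (("green",(h>45)&(h<80)&(s>120)&box(w,480,660,-40,80,60,200)),
                 ("blue",(h>100)&(h<130)&(s>120)&box(w,380,600,-350,-240,-10,40)),
                 ("redh",((h<5)|(h>172))&(s>170)&box(w,380,600,300,420,-10,50))):
        p=w[m]
        if len(p)<20: print(nm,len(p));continue
        mu,e,a,b=axis(p);print(" ",nm,len(p),"mid",mu+e*(a+b)/2,"mean",mu,"dir",e,"ext",b-a,"yaw",np.arctan2(e[1],e[0]),"z95",np.percentile(p[:,2],95))
    # rails: bright, unsaturated
    m=(s<40)&(v>190)&box(w,480,680,-140,180,30,190);p=w[m]
    k=p[:,0]-0<0
    if n=="top":
        c=p.copy(); lab=cv2.kmeans(c[:,[0,2]].astype(np.float32),2,None,(3,50,.1),5,cv2.KMEANS_PP_CENTERS)[1].ravel()
        for l in (0,1):
            q=c[lab==l];f=np.polyfit(q[:,1],q[:,0],1);print("  rail",len(q),"mean",q.mean(0),"slope dx/dy",f[0],"y",q[:,1].min(),q[:,1].max())
    # tall thing behind
    b=w[box(w,620,1000,-150,200,40,400)];print("  behind minx by z",[(z,b[(b[:,2]>z)&(b[:,2]<z+40),0].min() if ((b[:,2]>z)&(b[:,2]<z+40)).any() else None) for z in (40,80,120,160,200,240,300)])
    np.savez("c_"+n,w=w)
w=T["w"];rk=box(w,440,700,-200,220,8,250)
p=w[rk];print("rack cloud",p.min(0),p.max(0))
r=cv2.minAreaRect(p[:,:2].astype(np.float32));print(r)
# holder clips : above the rail plane
yaw=0.067;c,s=np.cos(yaw),np.sin(yaw)
o=np.array([572,15,115.]);a=np.array([c*.866,s*.866,.5]);nn=np.array([-c*.5,-s*.5,.866]);y=np.cross(nn,a)
L=(p-o)@np.c_[a,y,nn]
for x0 in range(-60,61,10):
    for yy in (-80,0,80):
        q=L[(abs(L[:,0]-x0)<5)&(abs(L[:,1]-yy)<30)]
        h=q[q[:,2]>2]
        print(x0,yy,len(q),"hi",len(h), (h[:,1].min(),h[:,1].max(),h[:,2].max()) if len(h) else "", end=" | ")
    print()
E
python3 b.py
cat > c.py <<'E'
from h import *
print(R.from_quat(current_tcp_rot(),scalar_first=True).as_matrix().round(3))
E
python3 c.py
```

```text
top desk z -1.1635443541235095 2.5430895069713078
  green 271 mid [571.5   12.55 122.26] mean [572.92  12.64 122.95] dir [0.9  0.06 0.44] ext 83.61325675361472 yaw 0.0632471985298287 z95 139.76247928683378
  blue 318 mid [ 502.03 -303.45   15.92] mean [ 496.83 -302.55   16.01] dir [ 0.99 -0.17 -0.02] ext 153.3408981275827 yaw -0.171130928227502 z95 20.461787912284684
  redh 324 mid [465.93 351.72  23.2 ] mean [463.16 352.28  23.29] dir [ 0.98 -0.2  -0.03] ext 91.87758261302335 yaw -0.19833659545140517 z95 29.04807336865789
  rail 506 mean [625.94  12.88 104.34] slope dx/dy -0.06302377641650583 y -114.32256475259275 146.40745261773571
  rail 449 mean [561.78   8.74  66.85] slope dx/dy -0.0631122470290658 y -117.39781983625002 139.82222773334325
  behind minx by z [(40, np.float64(638.4826904938072)), (80, np.float64(620.0194554373218)), (120, np.float64(620.0854251624893)), (160, np.float64(648.06643327672)), (200, np.float64(760.6040247881593)), (240, np.float64(763.9911455728811)), (300, np.float64(784.3780793773284))]
side desk z 0.6047269195176863 0.9686000844898017
  green 81 mid
[... 2895 characters left out ...]
88385)) | 40 0 145 hi 62 (np.float64(-21.528488173150947), np.float64(16.525092606937175), np.float64(19.24647747883256)) | 40 80 126 hi 31 (np.float64(58.27842205492052), np.float64(98.68700563056167), np.float64(19.975720190034405)) | 
50 -80 103 hi 8 (np.float64(-96.86298115835488), np.float64(-66.221615783508), np.float64(19.186082985194005)) | 50 0 105 hi 9 (np.float64(-19.49640894266664), np.float64(15.835626674622473), np.float64(15.430735776855224)) | 50 80 108 hi 10 (np.float64(60.57434944354054), np.float64(98.18572381480374), np.float64(16.411070869965208)) | 
60 -80 0 hi 0  | 60 0 10 hi 0  | 60 80 1 hi 0  | 
[[ 0.967  0.255 -0.   ]
 [ 0.255 -0.967 -0.   ]
 [-0.     0.    -1.   ]]
```

```bash
cat >> h.py <<'E'
YAW=0.063; c,s=np.cos(YAW),np.sin(YAW)
A=np.array([c*.866,s*.866,.5]);N=np.array([-c*.5,-s*.5,.866]);Y=np.array([-s,c,0])
O=np.array([573.5,13.2,115.])
def quat(x,z):
    x=np.array(x)/np.linalg.norm(x);z=np.array(z)/np.linalg.norm(z)
    return R.from_matrix(np.c_[x,np.cross(z,x),z]).as_quat(scalar_first=True)
QP=quat(A,-N)
def down(yaw): return quat([np.cos(yaw),np.sin(yaw),0],[0,0,-1])
def pick(xy,yaw,z):
    q=down(yaw);p=lambda h:[xy[0],xy[1],h]
    ungrasp(); reach(p(90),q)
    print("guard",servo_line(p(z),120,guard=12),current_tcp_pos())
    close_gripper(50);print("gap",current_finger_gap(),current_grasp_force())
    servo_line(p(270),200);print("lifted gap",current_finger_gap(),"t",current_t())
def place(seat,back,end=-1.5):
    t=lambda n:seat+N*(n-back)      # TCP when the rod axis is at n
    reach(t(130),QP);servo_line(t(28),150)
    f0=current_ft_force();hit=servo_line(t(end),40,guard=45)
    p=current_tcp_pos();print("hit",hit,"n reached",(np.array(p)-seat)@N+back,"dF",np.array(current_ft_force())-f0,"gap",current_finger_gap())
E
cat > d.py <<'E'
from h import *
np.set_printoptions(precision=2,suppress=True)
w=np.load("top0.npz")["w"].reshape(-1,3);L=(w-O)@np.c_[A,Y,N]
for y0,y1 in ((-145,-125),(-125,-108),(108,125),(125,145)):
    q=L[(abs(L[:,0])<20)&(L[:,1]>y0)&(L[:,1]<y1)];print(y0,y1,len(q),np.nanmax(q[:,2]))
for sy in (-80,80):
    for n in (130,28,-2): print(sy,n,inverse_kinematics(O+Y*sy+N*(n-8),QP))
print(inverse_kinematics([490,-302,2.5],down(-.175)),inverse_kinematics([467,354.5,4],down(-.205)))
E
python3 d.py
```

```text
-145 -125 54 -39.740620293973
-125 -108 92 -36.60757376549151
108 125 90 -38.85429551036962
125 145 64 -39.343420703335596
-80 130 [-0.3  -0.33  2.3   0.28  0.7   1.04]
-80 28 [-0.25 -0.1   2.3   0.36  0.47  0.97]
-80 -2 [-0.24 -0.03  2.29  0.39  0.4   0.94]
80 130 [ 0.16 -0.35  2.31 -0.08  0.66  1.71]
80 28 [ 0.14 -0.12  2.32 -0.1   0.42  1.73]
80 -2 [ 0.14 -0.05  2.31 -0.11  0.36  1.74]
[-0.6   0.33  2.   -0.    0.81  1.15] [ 0.61  0.35  1.98 -0.    0.82  2.38]
```

```bash
python3 - <<'E'
from h import *
np.set_printoptions(precision=2,suppress=True)
pick([490,-302],-0.175,2.5)
p=get_image("side");cv2.imwrite("pics/s1.png",p["image"][...,::-1])
cv2.imwrite("pics/v3.png",cv2.resize(p["image"][60:260,180:400,::-1],None,fx=2.7,fy=2.7,interpolation=cv2.INTER_CUBIC))
w=cloud(p);h=cv2.cvtColor(p["image"],cv2.COLOR_RGB2HSV)
q=w[(h[...,0]>100)&(h[...,0]<130)&(h[...,1]>120)&(abs(w[...,1]+302)<60)&(w[...,2]>150)]
print(len(q),q.mean(0),q.min(0),q.max(0),np.polyfit(q[:,0],q[:,2],1))
E
```

```text
guard True [ 488.09 -301.18    0.53]
gap 17.78193734574335 50.87961045284828
lifted gap 17.612729910485857 t 6.25
123 [ 505.67 -295.26  279.59] [ 435.43 -312.38  273.27] [ 577.33 -278.56  285.67] [ -0.   282.04]
```

View pics/v3.png

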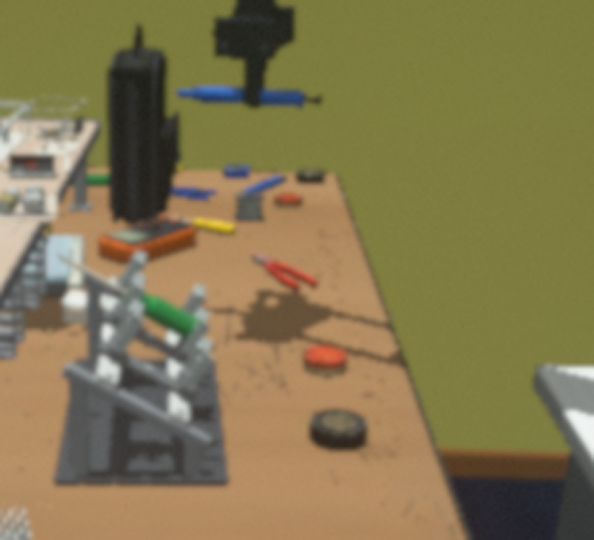

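The pump is held level by the fingers (centre about (255,95) in the crop). Its ends are at columns 178 and 322, so its middle sits about 6 mm towards the nose. I'll allow for that when placing.

```bash
python3 - <<'E'
from h import *
np.set_printoptions(precision=2,suppress=True)
seat=O-80*Y-5*A; back=9.5
t=lambda n:seat+N*(n-back)
reach(t(130),QP);servo_line(t(30),150)
B=np.c_[A,Y,N]
print("err",(np.array(current_tcp_pos())-t(30))@B, "F",np.array(current_ft_force())@B,"gap",current_finger_gap(),current_t())
p=get_image("top")
img=p["image"][...,::-1];cv2.imwrite("pics/v4.png",cv2.resize(img[110:240,220:380],None,fx=4,fy=4,interpolation=cv2.INTER_CUBIC))
p=get_image("side");cv2.imwrite("pics/v5.png",cv2.resize(p["image"][110:240,150:330,::-1],None,fx=4,fy=4,interpolation=cv2.INTER_CUBIC))
E
```

```text
err [ 0.79 -0.58  0.16] F [-0.74 -0.32 -0.33] gap 17.713017663526788 8.0583
```

View pics/v5.png

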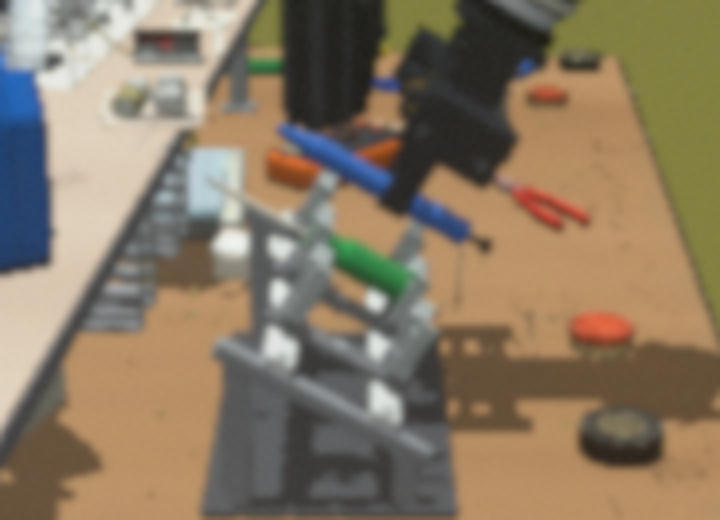

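The side view shows the pump parallel to the slope above the narrow clips. The finger (about 400,205) looks a bit low along the slope relative to the clips (325,190)/(412,240). I'll check that by overlaying projected clip positions.

```bash
python3 - <<'E'
from h import *
np.set_printoptions(precision=2,suppress=True)
p=get_image("side");im=cv2.resize(p["image"][110:240,150:330,::-1],None,fx=4,fy=4,interpolation=cv2.INTER_CUBIC)
def pr(P): return (cv2.projectPoints(np.array([P],float),np.array(p["rvec"],float),np.array(p["tvec"],float),np.array(p["mtx"],float),None)[0].ravel()-[150,110])*4
for sy,col in ((-80,(0,255,255)),(0,(0,255,0)),(80,(255,0,255))):
    for x in (-43,-31,31,43):
        for y in (-18,18): cv2.circle(im,tuple(int(v) for v in pr(O+A*x+Y*(sy+y)+N*18)),2,col,-1)
t=np.array(current_tcp_pos());
for d in (-9,9): cv2.circle(im,tuple(int(v) for v in pr(t+A*d)),3,(255,255,255),-1)
cv2.imwrite("pics/v6.png",im)
# clip x-positions from both clouds
for n in ("top","side"):
    w=np.load(f"{n}0.npz")["w"].reshape(-1,3);L=(w-O)@np.c_[A,Y,N]
    for sy in (-80,0,80):
        for k in (-37,37):
            q=L[(abs(L[:,0]-k)<22)&(abs(abs(L[:,1]-sy)-14.5)<9)&(L[:,2]>6)&(L[:,2]<22)]
            print(n,sy,k,len(q),np.percentile(q[:,0],[5,50,95]) if len(q)>3 else "")
E
```

```text
top -80 -37 45 [-40.78 -35.06 -29.38]
top -80 37 46 [32.2  38.51 44.63]
top 0 -37 68 [-40.21 -33.2  -18.52]
top 0 37 55 [29.17 38.06 44.2 ]
top 80 -37 44 [-41.27 -34.57 -29.04]
top 80 37 45 [33.16 38.92 44.37]
side -80 -37 26 [-36.56 -31.17 -26.49]
side -80 37 28 [37.6  43.46 48.1 ]
side 0 -37 36 [-37.16 -31.82 -25.09]
side 0 37 44 [20.67 41.71 47.92]
side 80 -37 43 [-36.92 -31.43 -26.12]
side 80 37 43 [37.1  42.72 47.99]
```

View pics/v6.png

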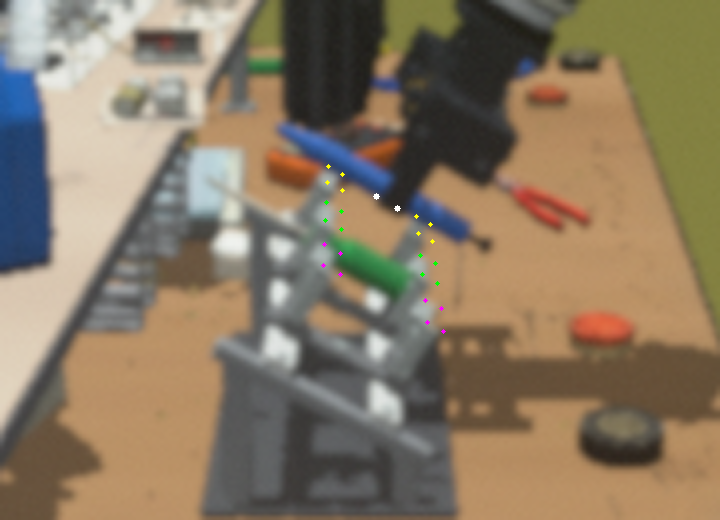

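The overlay shows the clips about 2–6 mm further up the slope than I assumed. The pump's middle is about 5 mm low along the slope, so I'll shift up 6 mm and press until the saddle stops it.

```bash
python3 - <<'E'
from h import *
np.set_printoptions(precision=2,suppress=True)
seat=O-80*Y+1*A; back=9.5
t=lambda n:seat+N*(n-back);B=np.c_[A,Y,N]
servo_line(t(30),50);f0=np.array(current_ft_force())
for n in (20,14,10,7,4,2,0,-1,-2,-3):
    hit=servo_line(t(n),40,guard=35)
    e=(np.array(current_tcp_pos())-t(0))@B; f=(np.array(current_ft_force())-f0)@B
    print(n,hit,"pos",e,"F",f,"gap",round(current_finger_gap(),2))
    if hit or (n<=0 and f[2]>22): break
E
```

```text
20 False pos [-0.75  0.19 19.45] F [-0.54  0.28  0.3 ] gap 17.84
14 True pos [ 1.15 -1.2  14.79] F [ 1.21 -3.83  1.68] gap 17.4
```

```bash
python3 - <<'E'
from h import *
np.set_printoptions(precision=2,suppress=True)
seat=O-80*Y+1*A; back=9.5
t=lambda n:seat+N*(n-back);B=np.c_[A,Y,N]
def st(n,hit):
    e=(np.array(current_tcp_pos())-t(0))@B; f=np.array(current_ft_force())@B
    print(n,hit,"pos",e,"F",f,"gap",round(current_finger_gap(),2),round(current_t(),1));return f
hold(.3);st("now",0)
for n in (14,12,10,8):
    hit=servo_line(t(n),15,guard=35);f=st(n,hit); hold(.2);st(n,"held")
    if f[2]>30:break
E
```

```text
now 0 pos [ 0.71 -0.85 14.88] F [ 2.8  -4.79  2.44] gap 17.73 9.4
14 False pos [ 0.85 -0.64 14.7 ] F [-0.3  -4.88  9.87] gap 17.75 9.7
14 held pos [ 0.86 -0.65 14.71] F [ 0.   -4.62  8.6 ] gap 17.68 9.8
12 False pos [ 1.74 -0.97 12.92] F [ 0.84 -5.23  8.81] gap 17.85 10.1
12 held pos [ 1.75 -0.99 12.92] F [ 0.32 -6.06  9.15] gap 17.83 10.3
10 False pos [ 2.03 -0.85 11.29] F [ 0.98 -4.18 14.19] gap 17.55 10.6
10 held pos [ 2.05 -0.87 11.28] F [ 0.2  -5.45 14.63] gap 17.69 10.8
8 False pos [ 2.34 -0.92  9.33] F [-0.21 -4.56 13.21] gap 17.76 11.1
8 held pos [ 2.3 -0.9  9.3] F [ 0.57 -4.85 12.83] gap 17.86 11.3
```

```bash
python3 - <<'E'
from h import *
np.set_printoptions(precision=2,suppress=True)
seat=O-82*Y+1*A; back=9.5
t=lambda n:seat+N*(n-back);B=np.c_[A,Y,N]
for n in (7,5,3,1,-1,-2,-3,-4,-5):
    hit=servo_line(t(n),15,guard=40)
    e=(np.array(current_tcp_pos())-t(0))@B; f=np.array(current_ft_force())@B
    print(n,hit,"pos",e,"F",f,"gap",round(current_finger_gap(),2),round(current_t(),1))
    if f[2]>32:break
E
```

```text
7 False pos [ 2.27 -0.15  8.38] F [ 0.65 -1.87 14.86] gap 17.68 11.6
5 False pos [2.12 0.   6.05] F [ 3.71 -1.28  9.37] gap 17.68 11.9
3 False pos [1.76 0.06 3.68] F [ 2.94 -2.08  3.2 ] gap 17.54 12.2
1 False pos [1.08 0.04 1.21] F [ 4.89 -0.85 -0.26] gap 17.68 12.4
-1 False pos [-0.68  0.18 -1.52] F [ 4.47 -1.83 -4.76] gap 17.66 12.7
-2 False pos [-0.91  0.18 -2.21] F [ 0.62 -1.6   3.03] gap 17.68 13.0
-3 False pos [-0.86  0.22 -2.39] F [-2.02 -1.07 16.62] gap 17.68 13.2
-4 False pos [-0.75  0.18 -2.53] F [-6.95 -1.84 31.44] gap 17.56 13.5
-5 False pos [-0.74  0.23 -2.71] F [-10.1   -2.27  45.32] gap 17.73 13.7
```

```bash
python3 - <<'E'
from h import *
np.set_printoptions(precision=2,suppress=True)
seat=O-82*Y+1*A; back=9.5
t=lambda n:seat+N*(n-back);B=np.c_[A,Y,N]
servo_line(t(-2),15);ungrasp();hold(.2);print("F",np.array(current_ft_force())@B,current_finger_gap())
servo_line(t(130),150);reach([467,354.5,200],down(-.205))
O2=O-2*Y-2.2*N
for nme in ("top","side"):
    p=get_image(nme);w=cloud(p);h=cv2.cvtColor(p["image"],cv2.COLOR_RGB2HSV)
    q=w[(h[...,0]>100)&(h[...,0]<130)&(h[...,1]>120)];L=(q-(O2-80*Y))@B;L=L[(abs(L[:,1])<25)&(abs(L[:,0])<110)&(abs(L[:,2])<40)]
    print(nme,len(L),L.mean(0),L.min(0),L.max(0),"slopes y,n",np.polyfit(L[:,0],L[:,1],1),np.polyfit(L[:,0],L[:,2],1))
    for r in pinpoint(p,"pump_center")[:1]:print(r,(ray(p,r["xy"],113)-(O2-80*Y))@B)
    cv2.imwrite(f"pics/{nme}7.png",p["image"][...,::-1])
print(current_t())
pick([469,355.3],-.205,4.5)
E
```

```text
F [ 0.24  0.01 -0.22] 88.07763151733462
top 371 [12.89  1.95  7.55] [-67.89  -7.35   0.48] [92.07 11.36 15.95] slopes y,n [0.   1.94] [-0.01  7.69]
{'xy': [294.1, 166.1], 'conf': 0.86} [ 6.67  4.44 -3.96]
side 119 [21.55  8.26  3.46] [-56.3    0.61  -2.49] [86.84 15.91  9.1 ] slopes y,n [-0.02  8.65] [-0.    3.56]
{'xy': [237.9, 165.2], 'conf': 0.65} [  8.8  -10.73  -5.19]
18.2083
guard False [469.78 355.85   5.43]
gap 26.666104866979957 49.974524974823
lifted gap 26.530231024685154 t 22.2417
```

```bash
python3 - <<'E'
from h import *
np.set_printoptions(precision=2,suppress=True)
B=np.c_[A,Y,N]
def red(p,ax,o):
    w=cloud(p);h=cv2.cvtColor(p["image"],cv2.COLOR_RGB2HSV);m=((h[...,0]<5)|(h[...,0]>172))&(h[...,1]>150)
    L=(w[m]-o)@ax;L=L[(abs(L)<[75,30,35]).all(1)]
    print(len(L),"min",np.percentile(L,1,0),"max",np.percentile(L,99,0),"slopes",np.polyfit(L[:,0],L[:,1],1),np.polyfit(L[:,0],L[:,2],1))
t=np.array(current_tcp_pos());yw=-.205
D=np.c_[[np.cos(yw),np.sin(yw),0],[-np.sin(yw),np.cos(yw),0],[0,0,1]]
for n in ("side","top"): red(get_image(n),D,t)
seat=O+78*Y-2.2*N+3*A; back=8.6
T=lambda n:seat+N*(n-back)
reach(T(130),QP);servo_line(T(32),150)
print("err",(np.array(current_tcp_pos())-T(32))@B)
ps=get_image("side");pt=get_image("top")
for p in (ps,pt): red(p,B,O+78*Y-2.2*N+3*A+32*N)
im=ps["image"][...,::-1]
cv2.imwrite("pics/v8.png",cv2.resize(im[110:260,150:330],None,fx=4,fy=4,interpolation=cv2.INTER_CUBIC))
print(current_t())
E
```

```text
409 min [-43.06   4.06   4.76] max [45.05 28.66 23.64] slopes [-0.04 11.28] [-0.02 15.02]
110 min [-46.53 -12.17   9.96] max [44.87  8.78 24.39] slopes [ 0.  -1.9] [-0.03 18.59]
err [0.69 0.53 0.1 ]
222 min [-39.41   1.41  -5.89] max [46.98 27.11 15.25] slopes [-0.04 11.42] [-0.01  5.68]
193 min [ -8.56 -12.89   1.06] max [47.19 14.87 17.32] slopes [0.01 0.74] [-0.04 11.68]
24.3083
```

View pics/v8.png

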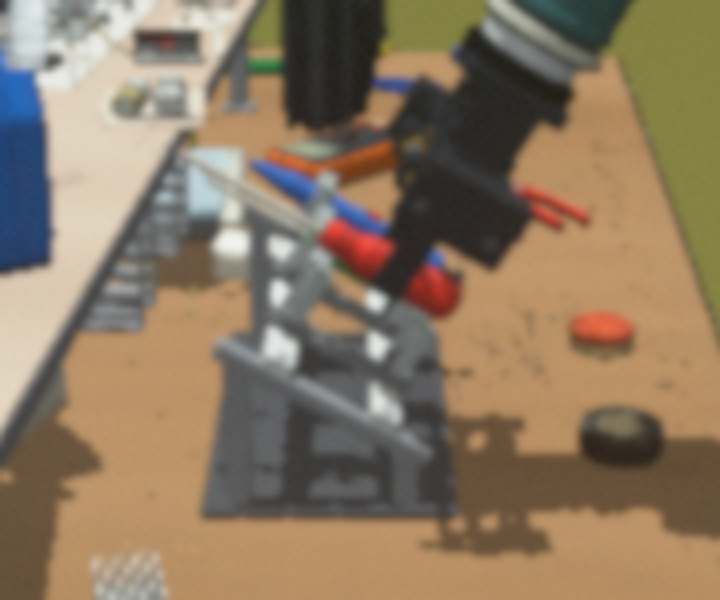

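The side view shows the handle lying along the slope above the wide clips, with its ends at (325,230) and (460,295), the blade up and the finger between the clips. The pump sits in its own clips behind. Now I'll press.

```bash
cat > e.py <<'E'
from h import *
np.set_printoptions(precision=2,suppress=True)
dy=0;back=8.6;B=np.c_[A,Y,N]
def T(n): return O+(78+dy)*Y-2.2*N+3*A+N*(n-back)
for n in (22,18,16,14,12,10,8,6,4,2,0,-1,-2,-3,-4,-5):
    servo_line(T(n),20,guard=45)
    e=(np.array(current_tcp_pos())-T(0))@B; f=np.array(current_ft_force())@B
    print(n,"pos",e,"F",f,"gap",round(current_finger_gap(),2),round(current_t(),1))
    if abs(f[1])>2.5: dy+=np.sign(f[1])*min(.5,abs(f[1])*.15)
    if f[2]>35 or (n>2 and f[2]>28):break
print("dy",dy)
E
python3 e.py
```

```text
22 pos [-0.15 -0.04 21.85] F [-1.44 -0.2  -1.33] gap 26.6 25.0
18 pos [ 0.53 -0.02 18.15] F [-0.74 -0.22  3.37] gap 26.64 25.3
16 pos [ 0.98  0.03 16.45] F [-0.59 -0.44  6.15] gap 27.05 25.6
14 pos [ 1.31  0.01 14.56] F [ 0.19 -0.41  7.7 ] gap 27.18 25.8
12 pos [ 1.62  0.04 12.61] F [ 0.4  -0.85  6.2 ] gap 26.78 26.1
10 pos [ 1.81  0.06 10.53] F [ 1.24 -0.41  5.07] gap 26.78 26.3
8 pos [1.73 0.07 8.4 ] F [ 2.44 -0.52  3.97] gap 26.77 26.6
6 pos [1.34 0.05 6.17] F [ 3.56 -0.17  0.05] gap 26.74 26.8
4 pos [0.55 0.04 3.9 ] F [ 4.97  0.01 -2.17] gap 26.73 27.1
2 pos [-0.59 -0.03  1.57] F [ 4.65 -1.14 -4.15] gap 27.04 27.3
0 pos [-1.45 -0.09 -0.6 ] F [ 2.37 -0.52 -5.22] gap 26.84 27.6
-1 pos [-1.47 -0.08 -0.86] F [-1.25 -0.37  5.65] gap 26.59 27.8
-2 pos [-1.43 -0.07 -1.02] F [-4.6  -1.27 20.29] gap 26.72 28.1
-3 pos [-1.38 -0.08 -1.15] F [-7.28 -0.64 34.5 ] gap 26.86 28.3
-4 pos [-1.27 -0.08 -1.28] F [-11.35  -1.13  48.89] gap 26.64 28.6
dy 0
```

Snapped and bottomed out on the saddle. Next I'll release, retreat and check.

```bash
python3 - <<'E'
from h import *
np.set_printoptions(precision=2,suppress=True)
B=np.c_[A,Y,N];S=O-2*Y-2.5*N+3*A
T=lambda n:O+78*Y-2.2*N+3*A+N*(n-8.6)
servo_line(T(-.5),20);ungrasp();hold(.2);servo_line(T(130),150)
move_joints([-1.35,.264,1.604,0,1.274,-.037]);hold(.3)
for nme in ("top","side"):
    p=get_image(nme);w=cloud(p);h=cv2.cvtColor(p["image"],cv2.COLOR_RGB2HSV)
    for k,sy,m in (("pump",-80,(h[...,0]>100)&(h[...,0]<130)&(h[...,1]>120)),("driver",80,((h[...,0]<5)|(h[...,0]>172))&(h[...,1]>150)),("green",0,(h[...,0]>45)&(h[...,0]<80)&(h[...,1]>120))):
        L=(w[m]-(S+sy*Y))@B;L=L[(abs(L)<[110,30,40]).all(1)]
        print(nme,k,len(L),"x",np.percentile(L[:,0],[1,99]),"n95",np.percentile(L[:,2],95),"fit y",np.polyfit(L[:,0],L[:,1],1),"n",np.polyfit(L[:,0],L[:,2],1))
    c=(slice(110,240),slice(180,360)) if nme=="top" else (slice(110,260),slice(150,330))
    cv2.imwrite(f"pics/{nme}9.png",cv2.resize(p["image"][c][...,::-1],None,fx=4,fy=4,interpolation=cv2.INTER_CUBIC))
print(current_t(),current_ft_force())
E
```

```text
top pump 373 x [-64.77  85.19] n95 11.688211882972892 fit y [0.   1.92] n [-0.01  8.  ]
top driver 356 x [-49.27  43.97] n95 16.078632655105686 fit y [0.   0.51] n [-0.05 10.77]
top green 274 x [-42.37  39.71] n95 14.349870805342997 fit y [0.  1.4] n [-0.06  9.66]
side pump 115 x [-58.13  81.13] n95 7.793486332093278 fit y [-0.02  8.4 ] n [-0.01  3.83]
side driver 196 x [-26.66  26.79] n95 13.550786099256948 fit y [-0.03 10.35] n [-0.01  5.45]
side green 84 x [-25.55  21.88] n95 10.748171763223102 fit y [-0.02 10.19] n [-0.01  5.77]
34.35 [-0.03  0.61 -0.  ]
```

View pics/top9.png

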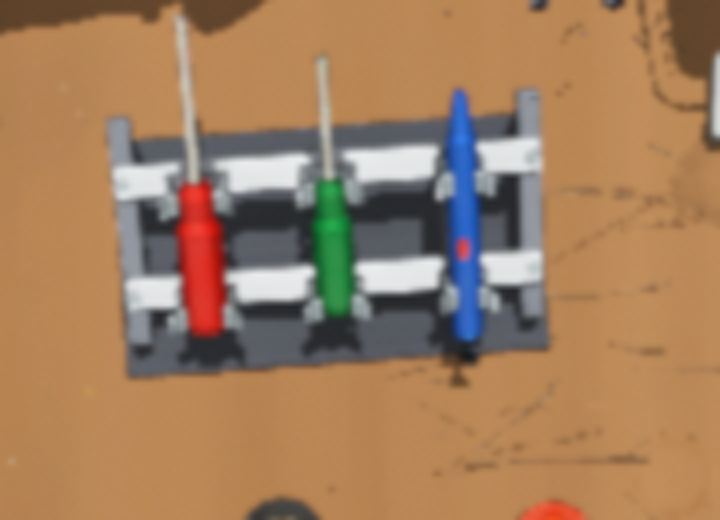

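View pics/side9.png

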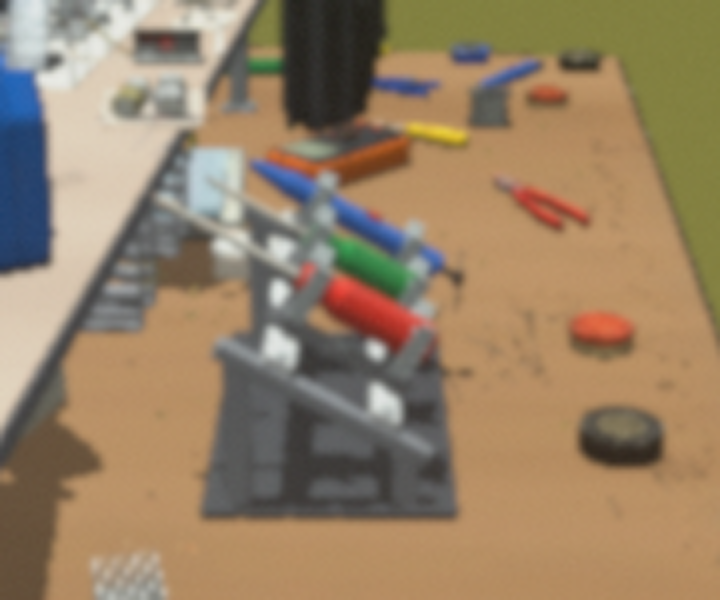

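Both pictures show the red handle (about 203,260 in the top crop) and the blue pump (about 463,230) between both clips of their holders. They are parallel to the green reference tool, and the cloud fits put their height, direction and centring in line with it.

```bash
python3 -c "
from workcell import *
print(sign_off())"
```

```text
the job is handed in; nothing more can be done
None
```

The pump is snapped into the narrow clips and the screwdriver handle into the wide clips, both released with the arm clear; the job was handed in at about 34 s, and no verdict came back.

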